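# Turn the recipe divider and weigh it down

## Robot

A 6-joint arm with a two-finger parallel gripper is mounted at the origin on a cart in front of the work surface, level with it; the furniture and walls round the work are solid. World frame = base frame: x ahead of the robot, y to its left, z up, the work surface at z = 0. Lengths are in m, angles in rad, forces in N, time in s.
With the tool pointing down it reaches from about 0.425 to 0.95 m from the base axis. Payload 3.5 kg.
Tool frame: the origin (TCP) lies midway between the tips of the shut fingers; the grasp point (between the pads) lies 19 mm behind it (env.grip_depth is the distance from the TCP to the grasp point, in m); z points along the fingers, y is the line along which they close (so a half turn about z gives the same grasp; the last joint's range is limited). The gripper opens to 85 mm and grips with 20 to 120 N. Pads are 22 mm wide; open, the fingers measure 114 mm over their backs; the gripper's body (76 mm by 85 mm) begins 54 mm behind the grasp point. The pads swing forward as they close: fully open they stand 13 mm farther back than shut.
Start: joints at [-1.363, 0.286, 1.577, -0, 1.279, -0.15], TCP at [0.236, -0.632, 0.231] pointing down, gripper open.
Joint ranges: [-2.77, 2.77], [-0.9, 2.22], [0.21, 2.48], [-1.53, 4.67], [0.24, 2.81], [-2.84, 2.84]. Speed limits (rad/s): [2.79, 2.79, 3.14, 3.14, 3.14, 3.14].

## Interface

Orientations are given as a unit quaternion [w, x, y, z].
In Python, from rig import monitor, cams, workorder, env gives the robot as it stands.
- The arm moves only by the tool jog_arm, never from a script. Its arguments are lists of equal length, an entry for each row: "xyz": the shift along the tool's x, y, z normalised to -1 to 1, where 1 is 0.3 m, a list of three; "roll": the turn about the tool's z normalised to -1 to 1, where 1 is 0.5 rad; "hand": the gripper's target within -1 to 1 (fully open at 1, half-way at 0, shut at -1). In form: {"xyz": [[dx, dy, dz], ...], "roll": [roll, ...], "hand": [hand, ...]}. A call has 1 to 20 rows; each row shifts and turns the commanded pose from where the row before left it, along the tool's axes as they then stand; what a row does not reach is not made up. A row lasts 1/10 s, in which the tool goes at most 50 mm and 8.59 degrees, less where a joint would pass 70% of its speed; a pose out of reach is approached as far as the arm can. A call with a number of a shift or a turn outside -1 to 1 is refused whole. A call with a gripper value outside its range is refused whole. The fingers move at their own pace and stop on an object; the grip force is fixed at half the most. Time passes only in rows, so rows that do not move let the fingers close. It gives the time, the measured TCP pose, the force, the opening and the grip force at its end, in the units of the state.
- monitor.sense(): the state, without advancing time (a new reading comes with each control period).
- cams.camera(name): name is "scene" or "top" or "wrist"; returns the picture (420x560x3 uint8, blue, green, red); there is no depth.
- cams.calibration(name): a dict with "fx", "fy", "cx", "cy" (pixels), "position" and "rotation" of the camera in the world. Camera axes: x right, y up, looking along -z (the intrinsics and any distortion apply to the point x, -y, -z); pixel columns grow to the right and rows downward; lengths in m; the calibration is good to about 2 mm. A picture is of the moment at which its call begins: read the wrist's pose just before it. calibration takes no time and is no camera call; for the wrist camera it gives the pose at the moment of the call.
- workorder.sign_off(): hands the job in; it is judged then, once.
The state is a dict: "clock": time; "qpos": joint angles; "qvel": joint speeds; "tau": joint torques, N m; "tool_pos": TCP position; "orientation": TCP orientation; "wrist_force": force on the tool from outside, world axes, zero at the start; "torque": the same for the moment, N m; "opening": finger opening in m; "gripper_force": force on a finger pad.
Only numpy, scipy, OpenCV 4.12 (cv2) and the standard library are available. Lean on these libraries where they do the work, as an engineer would, in place of code of your own. Each camera call takes 0.05 s, during which the arm holds its last target. There are 200 camera calls.

## Task

Turn the stiff divider leaf of the open recipe binder across the rings so that its orange tomato face shows, and press it down until it lies flat on the right-hand side. Then stand the kitchen timer upright on the leaf's orange panel, fully on the panel, so the page stays put. Leave the tin, the mug and the honey jar where they are.

Things in the scene. Friction and masses are not known exactly. Their poses are not given: they have to be found in the camera images.
- binder: Open blue ring binder, fixed. Origin: underside centre; x along the spine (away from the robot at yaw 0), y to the left cover. Covers 200 mm (x), to 175 mm either side (y), 4 mm thick. Two rings at x = +-55 mm, 30 mm radius, round an axis along x 36 mm above the origin; tops at 68 mm. Card stacks at y 35 to 108 mm either side, top at 27 mm; beyond them only cover.
- leaf (a joint): Angle of the stiff divider leaf about the ring axis: 0 = level over the left (+y) side, green lemon face up; pi/2 upright; pi = level over the right (-y) side, orange tomato face up (end stop). It stays at any angle where it is left; turning it takes about 0.15 N m, plus or minus 0.08 N m for its weight. Starts at 0.08 to 0.55.
- leaf_grip (a point): Centre of the black round bar (10 mm thick, 170 long, along the rings' axis) on the leaf's free edge, 158 mm from the ring axis. Just inside its middle a grab hole, 60 mm along the bar by 40 mm towards the rings, goes through the leaf: one finger fits through to pinch the bar from above; it may turn in the fingers. x along the bar as the binder's x, y from rings to bar, z out of the green face.
- leaf_panel (a point): Middle of the leaf's solid panel (180 mm along the rings by 89 mm, between rings and grab hole), half-way through its 4 mm thickness, 68.5 mm from the ring axis. Axes as leaf_grip. When the leaf lies level its upper surface is 38 mm above the worktop.
- timer: Loose round kitchen timer, red top on a white foot, 0.2 kg. Origin: centre of its underside; z up.
- timer_center (a point): Centre of the kitchen timer, 27 mm above its underside. Drum 63 mm diameter (61 mm in the red upper half) up to 43 mm height; across the top a grip bar 8 mm wide, 44 mm long (along the timer's y), up to 54 mm. The red top does not turn. It stands on the worktop left or right of the binder.
- tin: Bystander: food tin, 76 mm diameter, 58 mm high, on the worktop on the other side of the binder from the timer. Origin: centre of its underside.
- mug: Bystander: white mug, 83 mm diameter with handle, 86 mm high, behind the work on the right. Origin: centre of its underside.
- honey: Bystander: honey jar, 66 x 72 mm, 102 mm high, behind the work on the left. Origin: centre of its underside. Mug and jar stand under the front of the wall cabinets, which reach forward to about x = 0.57 m, under 0.5 m above the worktop: keep wrist and forearm clear of them.

How it is judged:
By the outcome, as a careful person would: the job done as asked, in the order asked, and still so for the second after the job is handed in, with the robot touching nothing.
It also fails if it takes over 69 s, if anything falls off the work surface, if the arm or the gripper's body presses on something with over 40 N, if the wrist force passes 120 N, or if a joint passes its speed limit or range.

## Working session

There is one attempt and no reset: what is moved stays moved. The work goes in short steps, Python scripts to look and compute and a tool call to move; the robot and the scene stay as the last step left them, time stands still between calls to the robot, and variables do not carry over. Pictures are saved under pics/ and viewed, at most 10 in all, crops included, and the job is handed in when it is done.

Besides the shell and the picture viewer there is one more tool, called after "Call:" in YAML: its name, and indented under it one key for each argument. jog_arm: Moves the arm, as the interface text tells. Scaled input: -1 to 1 covers 0.3 m each way for a shift and 0.5 rad each way for a turn. Its arguments: {"type":"object","properties":{"xyz":{"type":"array","items":{"type":"array","items":{"type":"number"}}},"roll":{"type":"array","items":{"type":"number"}},"hand":{"type":"array","items":{"type":"number"}}},"required":["xyz","roll","hand"]}

```bash
ls; mkdir -p pics
python3 - <<'E'
from rig import monitor,cams,env
import cv2,numpy as np
print(monitor.sense())
ims=[cams.camera(n) for n in("scene","top")]
for n,i in zip(("scene","top"),ims): cv2.imwrite(f"pics/{n}0.png",i); print(cams.calibration(n))
print(cams.calibration("wrist"))
E
```

```text
pics
{'clock': 0.0, 'qpos': array([-1.36299320e+00,  2.87174155e-01,  1.57819185e+00,  1.17069754e-05,
        1.27860851e+00, -1.49970547e-01]), 'qvel': array([ 0.00027455, -0.00135042, -0.00016858, -0.00048576, -0.00026177,
        0.00059151]), 'tau': array([ 1.70171870e-05, -4.05984664e+01, -2.92625266e+01, -1.46999441e-04,
        5.85648901e-03,  3.24617837e-06]), 'tool_pos': array([ 0.2362883 , -0.6315817 ,  0.22993349]), 'orientation': array([-1.19059438e-03,  9.84041976e-01,  1.77932491e-01, -2.88314450e-05]), 'wrist_force': array([-0.27436488, -0.22794885,  0.56352605]), 'torque': array([-0.00615801,  0.02038318,  0.07275817]), 'gripper_force': 0.0, 'opening': 0.085238548019355}
{'fx': 476.77524885313426, 'fy': 476.77524885313426, 'cx': 274.6402763333678, 'cy': 212.39751426244223, 'position': array([-0.51986734,  0.24793531,  0.96764672]), 'rotation': array([-0.57630192, -0.26854702,  0.34211592,  0.69189255])}
{'fx': 501.03576221298584, 'fy': 501.03576221298584, 'cx': 285.62844579843835, 'cy': 198.1997313081111, 'position': array([-0.20946796,  0.4166188 ,  1.40711593]), 'rotation': array([-0.49043883, -0.15052217,  0.24841465,  0.82164651])}
{'fx': 318.80371880080634, 'fy': 318.80371880080634, 'cx': 281.02601658680567, 'cy': 209.1858437361368, 'position': array([ 0.31361892, -0.60382965,  0.37342114]), 'rotation': array([ 0.81118825, -0.1304204 ,  0.09148636, -0.56266721])}
```

View pics/scene0.png

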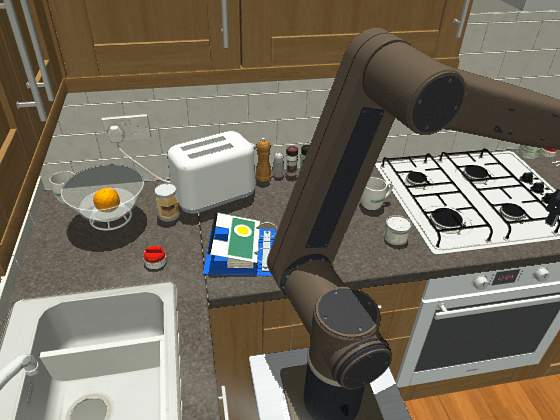

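View pics/top0.png

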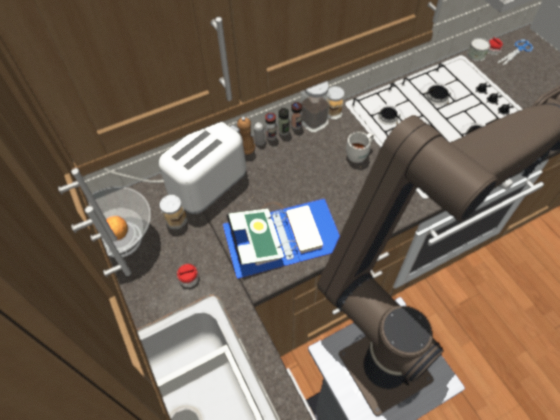

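The scene view shows the timer at (154,257), and the binder is partly hidden by the arm. In the top view the timer is at (187,274), the binder near (285,235) and the leaf with its lemon at (258,232). Next I enlarge the binder region.

```bash
cat > h.py <<'E'
import numpy as np,cv2
from scipy.spatial.transform import Rotation as R
from rig import monitor,cams,env
def rot(q): return R.from_quat([q[1],q[2],q[3],q[0]])
def ray(c,p):
    d=np.array([(p[0]-c['cx'])/c['fx'],-(p[1]-c['cy'])/c['fy'],-1.])
    d=rot(c['rotation']).apply(d); return np.array(c['position']),d/np.linalg.norm(d)
def plane(c,p,z):
    o,d=ray(c,p); return o+d*(z-o[2])/d[2]
def tri(c1,p1,c2,p2):
    o1,d1=ray(c1,p1);o2,d2=ray(c2,p2)
    A=np.stack([d1,-d2],1); s=np.linalg.lstsq(A,o2-o1,rcond=None)[0]
    a=o1+d1*s[0];b=o2+d2*s[1]; return (a+b)/2,np.linalg.norm(a-b)
def proj(c,X):
    v=rot(c['rotation']).inv().apply(np.array(X)-c['position'])
    return np.array([c['cx']-c['fx']*v[0]/v[2],c['cy']+c['fy']*v[1]/v[2]])
E
python3 - <<'E'
from h import *
s=cv2.imread('pics/scene0.png');t=cv2.imread('pics/top0.png')
cs=cams.calibration('scene');ct=cams.calibration('top')
a=cv2.resize(t[190:290,165:350],None,fx=4,fy=4,interpolation=cv2.INTER_CUBIC)
cv2.imwrite('pics/tz.png',a)
def red(i,x0,x1,y0,y1):
    hsv=cv2.cvtColor(i,cv2.COLOR_BGR2HSV); m=cv2.inRange(hsv,(0,150,80),(8,255,255))|cv2.inRange(hsv,(172,150,80),(180,255,255))
    k=np.zeros_like(m);k[y0:y1,x0:x1]=m[y0:y1,x0:x1]
    ys,xs=np.nonzero(k);return ((xs.min()+xs.max())/2,(ys.min()+ys.max())/2),(xs.min(),xs.max(),ys.min(),ys.max())
ps,bs=red(s,135,180,235,280);pt,bt=red(t,170,210,255,300);print(ps,bs,pt,bt)
print(tri(cs,ps,ct,pt))
for p in[ps]:print(plane(cs,p,.037))
print(plane(ct,pt,.037))
E
```

```text
(np.float64(153.5), np.float64(254.0)) (np.int64(143), np.int64(164), np.int64(246), np.int64(262)) (np.float64(187.0), np.float64(272.5)) (np.int64(178), np.int64(196), np.int64(264), np.int64(281))
(array([0.50938232, 0.37444744, 0.02711915]), np.float64(0.0020760715784648603))
[0.49809196 0.3740655  0.037     ]
[0.50461218 0.37376927 0.037     ]
```

View pics/tz.png

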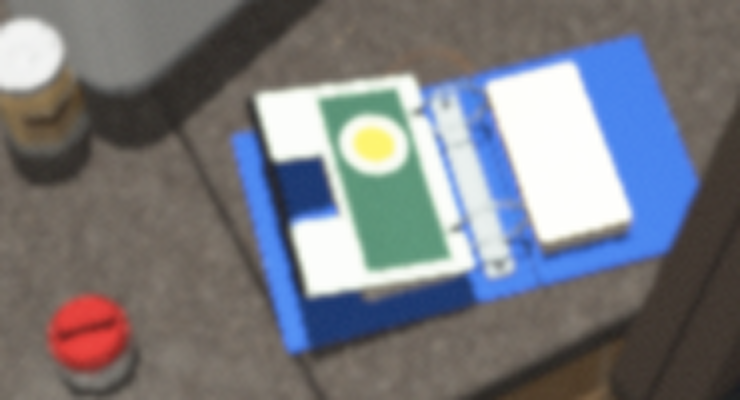

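Run:
```python
from h import *
ct=cams.calibration('top')
f=lambda x,y:(x/4+165-.4,y/4+190-.4)
for n,p,z in [('LB',(235,133),.004),('LF',(290,353),.004),('RB',(640,37),.004),('sB1',(488,82),.027),('sB2',(577,63),.027),('sF2',(632,220),.027),('sF1',(545,245),.027),('railB',(443,90),.01),('railF',(497,275),.01)]:
    print(n,plane(ct,f(*p),z).round(4))
p=[plane(ct,f(*q),.004)[:2] for q in((235,133),(290,353),(640,37))]
bx=(p[0]-p[1]);print(np.linalg.norm(bx),np.linalg.norm(p[2]-p[0]),np.arctan2(bx[1],bx[0]))
by=p[0]-p[2];yaw=np.arctan2(-by[0],by[1]);print('yaw',yaw)
c=(p[1]+p[2])/2;print('centre',c)
for yw in [yaw]:
  ex=np.array([np.cos(yw),np.sin(yw)]);ey=np.array([-ex[1],ex[0]])
  # ray -> leaf plane angle: intersect with vertical profile: bar corners radius .158(+.005)
  for q in((250,95),(305,295)):
    o,d=ray(ct,f(*q));
    for s in np.linspace(1,2.2,2400):
        P=o+d*s; y=(P[:2]-c)@ey;z=P[2]-.036
        if np.hypot(y,z)<.163: print('bar end',((P[:2]-c)@ex).round(3),y.round(3),P[2].round(3),'ang',np.arctan2(z,y).round(3));break
w=monitor.sense();print(rot(w['orientation']).as_matrix().round(3))
cw=cams.calibration('wrist');print(rot(w['orientation']).inv().apply(cw['position']-w['tool_pos']))
```

```text
LB [0.6308 0.2014 0.004 ]
LF [0.4326 0.2451 0.004 ]
RB [ 0.5546 -0.1373  0.004 ]
sB1 [0.5631 0.0033 0.027 ]
sB2 [ 0.5446 -0.0697  0.027 ]
sF2 [ 0.3975 -0.035   0.027 ]
sF1 [0.4106 0.0354 0.027 ]
railB [0.5834 0.0345 0.01  ]
railF [0.4131 0.0763 0.01  ]
0.20296717278162768 0.34714383098132295 -0.21694786988490322
yaw -0.2212587508503135
centre [0.49360732 0.05388242]
bar end 0.086 0.157 0.079 ang 0.269
bar end -0.099 0.154 0.088 ang 0.327
[[ 0.937  0.35  -0.   ]
 [ 0.35  -0.937  0.002]
 [ 0.    -0.002 -1.   ]]
[ 0.08219515  0.00071759 -0.14334906]
```

The zoomed top view gives the following:
- **Binder:** corners at (235,133), (290,353) and (640,37). Centre is about (0.494, 0.054), with yaw about -0.22.
- **Leaf:** its bar lies along the edge from (250,95) to (305,295), at an angle of about 0.3.
- **Timer:** near (0.503, 0.374).

I'm moving over the bar at a safe height.

Call:
jog_arm:
  xyz:
    - [0, 0, 0]
    - [0, 0, 0]
    - [0, 0, 0]
    - [0, 0, 0]
    - [0.11, 0, 0]
    - [0.11, 0, 0]
    - [0.11, 0, 0]
    - [0, -0.15, 0]
    - [0, -0.15, 0]
    - [0, -0.15, 0]
    - [0, -0.15, 0]
    - [0, -0.15, 0]
    - [0, -0.15, 0]
    - [0, -0.15, 0]
    - [0, -0.15, 0]
    - [0, -0.15, 0]
    - [0, -0.15, 0]
    - [0, -0.15, 0]
    - [0, -0.15, 0]
    - [0, -0.15, 0]
  roll: [0.288, 0.288, 0.288, 0.288, 0, 0, 0, 0, 0, 0, 0, 0, 0, 0, 0, 0, 0, 0, 0, 0]
  hand: [1, 1, 1, 1, 1, 1, 1, 1, 1, 1, -0.2, -0.2, -0.2, -0.2, -0.2, -0.2, -0.2, -0.2, -0.2, -0.2]

```text
clock: 2.1
tool_pos: [0.4595, -0.0806, 0.231]
orientation: [-0.0, 0.994, -0.109, -0.0]
wrist_force: [0.6, 0.1, -0.7]
opening: 0.0343
gripper_force: 0.0
```

Call:
jog_arm:
  xyz:
    - [0, -0.15, 0]
    - [0, -0.15, 0]
    - [0, -0.15, 0]
    - [0, -0.15, 0]
    - [0, -0.15, 0]
    - [0, -0.1, 0]
    - [0, 0, 0]
    - [0, 0, 0]
    - [0, 0, 0]
  roll: [0, 0, 0, 0, 0, 0, 0, 0, 0]
  hand: [-0.2, -0.2, -0.2, -0.2, -0.2, -0.2, -0.2, -0.2, -0.2]

```text
clock: 3.0
tool_pos: [0.5146, 0.1656, 0.2309]
orientation: [0.0, 0.994, -0.109, -0.0]
wrist_force: [-0.0, -0.2, -0.1]
opening: 0.0338
gripper_force: 0.0
```

Run:
```python
from h import *
w=monitor.sense();c=cams.calibration('wrist');i=cams.camera('wrist');cv2.imwrite('pics/w1.png',i)
print(w['clock'],w['tool_pos'],w['orientation'],w['opening'],c['position'],list(c['rotation']))
```

```text
3.0 [0.51457048 0.16560932 0.23089579] [ 3.12988848e-04  9.94014164e-01 -1.09250022e-01 -4.21057482e-04] 0.03384401265308338 [0.59515893 0.14792224 0.37419021] [np.float64(-0.6174565073686096), np.float64(0.10035468316183412), np.float64(-0.12421146385942106), np.float64(0.7702258833105687)]
```

View pics/w1.png

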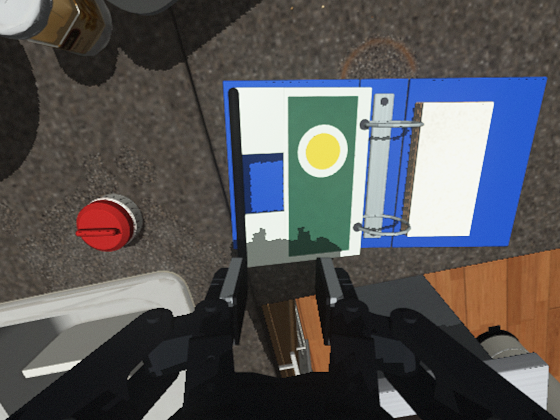

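The wrist view shows the leaf's bar from (236,90) to (243,264), with the grab hole at (243-283, 155-212). Cover corners are at (224,80), (545,77) and (510,247). The timer's red top is at (105,223).

Run:
```python
from h import *
i=cv2.imread('pics/w1.png');c=cams.calibration('wrist')
LB,RB,RF=[plane(c,p,.004)[:2] for p in((224.5,80),(546,77),(510,247))]
print(LB,RB,RF,np.linalg.norm(LB-RB),np.linalg.norm(RB-RF))
by=LB-RB;yw=np.arctan2(-by[0],by[1]);ex=np.array([np.cos(yw),np.sin(yw)]);ey=np.array([-ex[1],ex[0]])
C=(LB+RB)/2-.1*ex;print('yaw',yw,'C',C)
# bar by row: dark pixels
g=i.max(2);o=[]
for v in range(150,220,10):
    xs=np.nonzero(g[v,225:255]<50)[0]+225;o.append((v,xs.min(),xs.max()))
print(o)
for q in[(236,90),(239.5,183),(239.5,155),(239.5,212)]:
    o,d=ray(c,q)
    for s in np.arange(.1,.6,.0005):
        P=o+d*s;y=(P[:2]-C)@ey;z=P[2]-.036
        if y>.1 and np.hypot(y,z)<.158+.003: print(q,'world',P.round(4),'bx',((P[:2]-C)@ex).round(4),'ang',np.arctan2(z,y).round(3));break
w=monitor.sense()
hsv=cv2.cvtColor(i,cv2.COLOR_BGR2HSV);m=cv2.inRange(hsv,(0,150,60),(8,255,255))|cv2.inRange(hsv,(172,150,60),(180,255,255))
m[:,170:]=0;m[:180]=0;m[260:]=0
ct=max(cv2.findContours(m,0,2)[0],key=cv2.contourArea);e,r=cv2.minEnclosingCircle(ct);print(e,r,plane(c,e,.041))
```

```text
[0.63177173 0.20155964] [ 0.55924237 -0.13707895] [ 0.36183182 -0.09982282] 0.3463186363093954 0.20089535050694718
yaw -0.21099156199832098 C [0.49772468 0.0531833 ]
[(150, np.int64(232), np.int64(240)), (160, np.int64(233), np.int64(241)), (170, np.int64(233), np.int64(242)), (180, np.int64(234), np.int64(242)), (190, np.int64(235), np.int64(243)), (200, np.int64(225), np.int64(243)), (210, np.int64(228), np.int64(244))]
(236, 90) world [0.6133 0.181  0.0964] bx 0.0862 ang 0.385
(239.5, 183) world [0.5365 0.199  0.0925] bx 0.0073 ang 0.358
(239.5, 155) world [0.5616 0.1917 0.0974] bx 0.0334 ang 0.391
(239.5, 212) world [0.5076 0.2076 0.0858] bx -0.0227 ang 0.315
(102.85430908203125, 226.48834228515625) 28.171051025390625 [0.5108057  0.37083974 0.041     ]
```

Call:
jog_arm:
  xyz:
    - [0.023, -0.118, 0]
    - [0, 0, 0.13]
    - [0, 0, 0.13]
    - [0, 0, 0.13]
    - [0, 0, 0.03]
    - [0, 0, 0.03]
    - [0, 0, 0.03]
    - [0, 0, 0.03]
    - [0, 0, 0.02]
    - [0, 0, 0]
    - [0, 0, 0]
  roll: [0, 0, 0, 0, 0, 0, 0, 0, 0, 0, 0]
  hand: [-0.2, -0.2, -0.2, -0.2, -0.2, -0.2, -0.2, -0.2, -0.2, -0.2, -0.2]

```text
clock: 4.15
tool_pos: [0.5296, 0.1996, 0.0728]
orientation: [-0.0, 0.994, -0.109, 0.0]
wrist_force: [-0.8, 0.9, 0.1]
opening: 0.0339
gripper_force: 0.0
```

Run:
```python
from h import *
i=cams.camera('wrist');cv2.imwrite('pics/w2.png',i)
w=monitor.sense();print(w['clock'],w['tool_pos'],w['wrist_force'])
```

```text
4.2 [0.52973906 0.19965484 0.0729255 ] [-0.37942507 -0.47392564 -0.12810861]
```

View pics/w2.png

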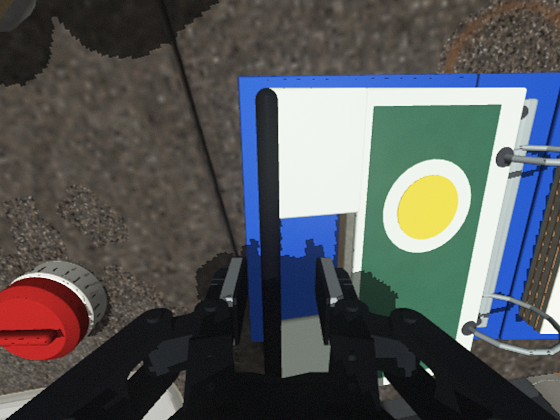

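The fingers straddle the bar: the bar is at column 270, the fingers at 235 and 325, and the inner one is over the hole. Next I check the bar height by triangulating across the two wrist views.

Run:
```python
from h import *
c2=cams.calibration('wrist')
c1=dict(c2,position=np.array([0.59515893,0.14792224,0.37419021]),rotation=np.array([-0.6174565073686096,0.10035468316183412,-0.12421146385942106,0.7702258833105687]))
print(-rot(c2['rotation']).as_matrix()[:,2])
print(tri(c1,(236,90),c2,(267,92)))            # bar back end
for n,a,b in[('hole back-inner',(283,154),(340,214)),('leaf back-inner corner',(372,88),(525,88)),('lemon',(323,152),(428,206))]: print(n,tri(c1,a,c2,b))
print('timer',tri(c1,(105,223),c2,(40,318)))
for z in(.06,.07,.08,.09):
  P=plane(c2,(271,270),z);w=monitor.sense();print(z,rot(w['orientation']).inv().apply(P-w['tool_pos']))
```

```text
[-0.3061876   0.06780767 -0.9495532 ]
(array([0.61700437, 0.18780585, 0.04108318]), np.float64(0.0006365823823741863))
hole back-inner (array([0.54381188, 0.15890379, 0.0384951 ]), np.float64(0.005672616009056604))
leaf back-inner corner (array([0.58997567, 0.05734706, 0.04044139]), np.float64(0.0008490247144052991))
lemon (array([0.54107694, 0.11604639, 0.05203976]), np.float64(0.001358861249686758))
timer (array([0.5124095 , 0.36955532, 0.03637736]), np.float64(0.0011816053844528093))
0.06 [-0.00470815 -0.00559217  0.01292324]
0.07 [ 0.00086214 -0.00524292  0.00292855]
0.08 [ 0.00643243 -0.00489367 -0.00706614]
0.09 [ 0.01200272 -0.00454442 -0.01706083]
```

Run:
```python
from h import *
c2=cams.calibration('wrist');ct=cams.calibration('top')
f=lambda x,y:(x/4+165-.4,y/4+190-.4)
print(tri(c2,(267,90),ct,f(252,93)));print(tri(c2,(428,206),ct,f(375,144)));print(tri(c2,(525,88),ct,f(413,76)))
i=cams.camera('scene');cv2.imwrite('pics/s2.png',cv2.resize(i[180:300,130:330],None,fx=4,fy=4,interpolation=cv2.INTER_CUBIC))
```

```text
(array([0.61650342, 0.18582311, 0.07351676]), np.float64(0.0013754756358356486))
(array([0.54121028, 0.11562475, 0.05108653]), np.float64(0.0006975756197337839))
(array([0.59013389, 0.05747535, 0.04002136]), np.float64(0.000981190935888941))
```

View pics/s2.png

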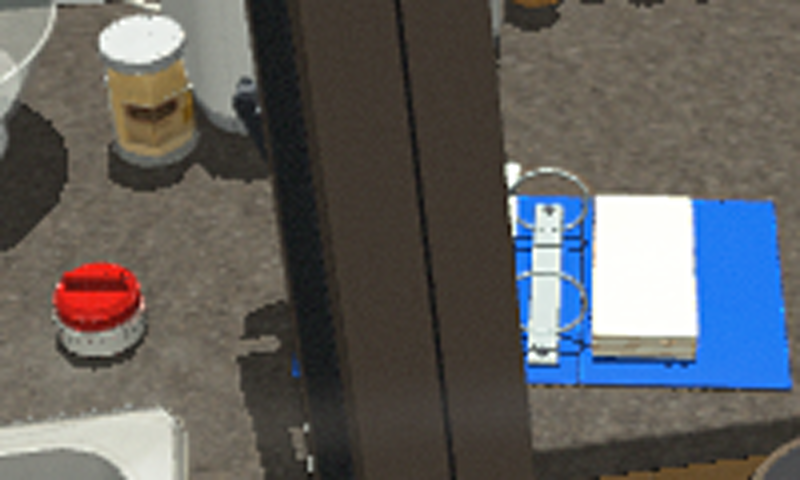

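The arm hides the leaf in the scene view; only the rings, the right stack and the timer at (100,310) are visible. Triangulating with the top view puts the bar near z = 0.067 (angle about 0.19), lower than my first estimate. I'll shift slightly, descend further and close.

Call:
jog_arm:
  xyz:
    - [0, -0.018, 0.0]
    - [0, 0, 0.03]
    - [0, 0, 0.03]
    - [0, 0, 0.03]
    - [0, 0, 0]
    - [0, 0, 0]
    - [0, 0, 0]
    - [0, 0, 0]
    - [0, 0, 0]
    - [0, 0, 0]
  roll: [0, 0, 0, 0, 0, 0, 0, 0, 0, 0]
  hand: [-0.2, -0.2, -0.2, -0.2, -0.2, -1, -1, -1, -1, -1]

```text
clock: 5.25
tool_pos: [0.5306, 0.205, 0.0455]
orientation: [-0.0, 0.994, -0.109, 0.0]
wrist_force: [-0.4, 1.5, -1.3]
opening: 0.0084
gripper_force: 58.3
```

Run:
```python
from h import *
w=monitor.sense();print(w['tool_pos'],w['wrist_force'],w['opening'],w['gripper_force'],env.grip_depth)
i=cams.camera('wrist');cv2.imwrite('pics/w3.png',i)
```

```text
[0.53062394 0.2049987  0.04549623] [-0.39853535  1.52948571 -1.34761854] 0.008368763159091604 58.34104835987091 0.0187
```

View pics/w3.png

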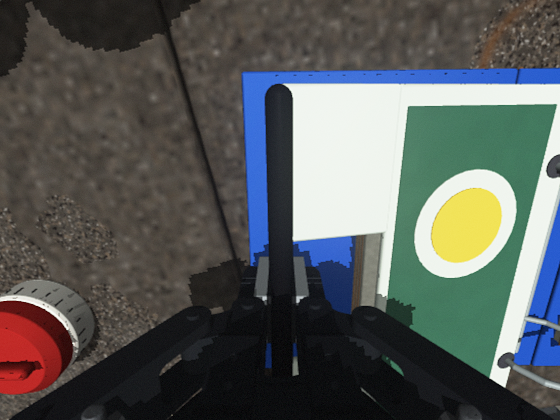

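The bar is pinched: it lies between the fingers at (280,280), opening 8.4 mm, 58 N. TCP and grasp height agree with an angle of 0.18, so I compute the arc.

```bash
python3 -c "
import numpy as np
t=np.linspace(.18,np.pi,31)
y=-.158*np.cos(t)/.3;z=-.158*np.sin(t)/.3
for a in(slice(0,16),slice(15,31)): print([[0,round(p,3),round(q,3)] for p,q in zip(np.diff(y[a]),np.diff(z[a]))])"
```

```text
[[0, np.float64(0.012), np.float64(-0.051)], [0, np.float64(0.017), np.float64(-0.049)], [0, np.float64(0.022), np.float64(-0.047)], [0, np.float64(0.026), np.float64(-0.045)], [0, np.float64(0.03), np.float64(-0.042)], [0, np.float64(0.034), np.float64(-0.039)], [0, np.float64(0.038), np.float64(-0.035)], [0, np.float64(0.041), np.float64(-0.031)], [0, np.float64(0.044), np.float64(-0.027)], [0, np.float64(0.047), np.float64(-0.023)], [0, np.float64(0.049), np.float64(-0.018)], [0, np.float64(0.05), np.float64(-0.013)], [0, np.float64(0.051), np.float64(-0.008)], [0, np.float64(0.052), np.float64(-0.003)], [0, np.float64(0.052), np.float64(0.002)]]
[[0, np.float64(0.051), np.float64(0.007)], [0, np.float64(0.051), np.float64(0.012)], [0, np.float64(0.049), np.float64(0.017)], [0, np.float64(0.047), np.float64(0.022)], [0, np.float64(0.045), np.float64(0.026)], [0, np.float64(0.042), np.float64(0.031)], [0, np.float64(0.039), np.float64(0.035)], [0, np.float64(0.035), np.float64(0.038)], [0, np.float64(0.031), np.float64(0.042)], [0, np.float64(0.027), np.float64(0.044)], [0, np.float64(0.022), np.float64(0.047)], [0, np.float64(0.018), np.float64(0.049)], [0, np.float64(0.013), np.float64(0.05)], [0, np.float64(0.008), np.float64(0.051)], [0, np.float64(0.003), np.float64(0.052)]]
```

Call:
jog_arm:
  xyz:
    - [0, 0.012, -0.051]
    - [0, 0.017, -0.049]
    - [0, 0.022, -0.047]
    - [0, 0.026, -0.045]
    - [0, 0.03, -0.042]
    - [0, 0.034, -0.039]
    - [0, 0.038, -0.035]
  roll: [0, 0, 0, 0, 0, 0, 0]
  hand: [-1, -1, -1, -1, -1, -1, -1]

```text
clock: 6.0
tool_pos: [0.519, 0.1506, 0.1383]
orientation: [0.001, 0.994, -0.109, 0.001]
wrist_force: [6.9, -5.1, -10.7]
opening: 0.0079
gripper_force: 58.1
```

Call:
jog_arm:
  xyz:
    - [0, 0.041, -0.031]
    - [0, 0.044, -0.027]
    - [0, 0.047, -0.023]
    - [0, 0.049, -0.018]
    - [0, 0.05, -0.013]
    - [0, 0.051, -0.008]
    - [0, 0.052, -0.003]
    - [0, 0.052, 0.002]
    - [0, 0, 0]
  roll: [0, 0, 0, 0, 0, 0, 0, 0, 0]
  hand: [-1, -1, -1, -1, -1, -1, -1, -1, -1]

```text
clock: 6.9
tool_pos: [0.4953, 0.0375, 0.1758]
orientation: [-0.0, 0.994, -0.11, 0.003]
wrist_force: [6.0, -1.3, -3.1]
opening: 0.0081
gripper_force: 58.8
```

Call:
jog_arm:
  xyz:
    - [0, 0.051, 0.007]
    - [0, 0.051, 0.012]
    - [0, 0.049, 0.017]
    - [0, 0.047, 0.022]
    - [0, 0.045, 0.026]
    - [0, 0.042, 0.031]
    - [0, 0.039, 0.035]
    - [0, 0.035, 0.038]
  roll: [0, 0, 0, 0, 0, 0, 0, 0]
  hand: [-1, -1, -1, -1, -1, -1, -1, -1]

```text
clock: 7.7
tool_pos: [0.4734, -0.0663, 0.1202]
orientation: [-0.001, 0.994, -0.11, 0.005]
wrist_force: [8.3, 4.0, -2.1]
opening: 0.0078
gripper_force: 59.0
```

Call:
jog_arm:
  xyz:
    - [0, 0.031, 0.042]
    - [0, 0.027, 0.044]
    - [0, 0.022, 0.047]
    - [0, 0.018, 0.049]
    - [0, 0.013, 0.05]
    - [0, 0.008, 0.051]
    - [0, 0.003, 0.04]
    - [0, 0, 0]
  roll: [0, 0, 0, 0, 0, 0, 0, 0]
  hand: [-1, -1, -1, -1, -1, -1, -1, -1]

```text
clock: 8.5
tool_pos: [0.4659, -0.1007, 0.023]
orientation: [-0.002, 0.994, -0.111, 0.004]
wrist_force: [8.6, 7.9, 0.5]
opening: 0.0074
gripper_force: 60.3
```

Call:
jog_arm:
  xyz:
    - [0, 0, 0.012]
    - [0, 0, 0.012]
    - [0, 0, 0.01]
    - [0, 0, 0]
  roll: [0, 0, 0, 0]
  hand: [-1, -1, -1, -1]

```text
clock: 8.9
tool_pos: [0.4664, -0.1009, 0.0213]
orientation: [-0.003, 0.994, -0.109, -0.0]
wrist_force: [-18.8, 16.1, 61.8]
opening: 0.0073
gripper_force: 67.0
```

Call:
jog_arm:
  xyz:
    - [0, 0, -0.026]
    - [0, 0, 0]
    - [0, 0, 0]
    - [0, 0, 0]
    - [0, 0, 0]
    - [0, 0, -0.08]
    - [0, 0, -0.13]
    - [0, 0, -0.13]
    - [0, 0, -0.13]
    - [0, 0, -0.1]
    - [0, 0, 0]
  roll: [0, 0, 0, 0, 0, 0, 0, 0, 0, 0, 0]
  hand: [-1, -0.3, -0.3, -0.3, -0.3, -0.3, -0.3, -0.3, -0.3, -0.3, -0.3]

```text
clock: 10.0
tool_pos: [0.4651, -0.103, 0.1942]
orientation: [0.001, 0.994, -0.109, 0.004]
wrist_force: [-0.3, -0.5, 1.0]
opening: 0.03
gripper_force: 0.0
```

Run:
```python
from h import *
w=monitor.sense();c=cams.calibration('wrist');i=cams.camera('wrist');cv2.imwrite('pics/w4.png',i)
print(w['clock'],w['tool_pos'],w['wrist_force'],w['opening'])
t=cams.camera('top');s=cams.camera('scene');cv2.imwrite('pics/t4.png',t);cv2.imwrite('pics/s4.png',s)
cv2.imwrite('pics/m4.png',np.hstack([cv2.resize(i,(400,300)),cv2.resize(t[180:300,180:340],(400,300))]))
```

```text
10.0 [ 0.46507924 -0.10299005  0.1941769 ] [-0.297422   -0.48830136  0.98044604] 0.030005647938058884
```

View pics/m4.png

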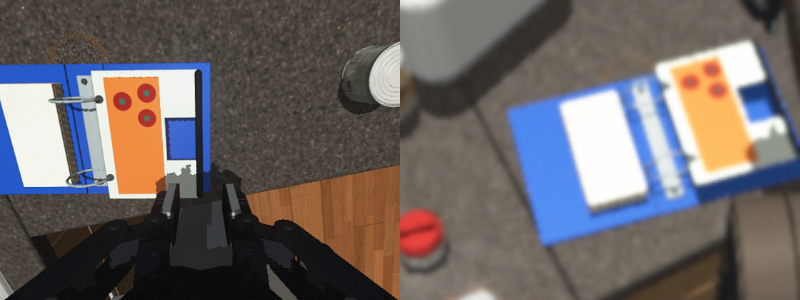

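The leaf is turned, with the orange tomato face up on the right side and the orange print at (103-165, 78-195) in the left half of the picture. To be sure it is flat, I press on the bar with shut fingers and read the contact height.

Call:
jog_arm:
  xyz:
    - [0, 0, 0]
    - [0, 0, 0]
    - [0, 0, 0.13]
    - [0, 0, 0.13]
    - [0, 0, 0.13]
    - [0, 0, 0.08]
    - [0, 0, 0.015]
    - [0, 0, 0.01]
    - [0, 0, 0.01]
    - [0, 0, 0.01]
    - [0, 0, 0]
  roll: [0, 0, 0, 0, 0, 0, 0, 0, 0, 0, 0]
  hand: [-1, -1, -1, -1, -1, -1, -1, -1, -1, -1, -1]

```text
clock: 11.25
tool_pos: [0.4604, -0.1006, 0.0397]
orientation: [-0.002, 0.994, -0.108, -0.007]
wrist_force: [-21.1, 7.6, 40.9]
opening: -0.0001
gripper_force: 21.0
```

Contact came at z = 0.040 with 41 N (a flat leaf would give 0.041), so the leaf lies on its stop. I lift, roll so the fingers close along the binder's x, and go to the timer.

Call:
jog_arm:
  xyz:
    - [0, 0, -0.02]
    - [0, 0, -0.13]
    - [0, 0, -0.15]
    - [0, 0, -0.15]
    - [0, 0, -0.15]
    - [0, 0, 0]
    - [0, 0, 0]
    - [0, 0, 0]
    - [0, 0, 0]
    - [0, 0, 0]
    - [0, 0, 0]
    - [0, 0, 0]
    - [0, 0, 0]
    - [0, 0, 0]
    - [0, 0, 0]
    - [0, 0, 0]
  roll: [0, 0, 0, 0, 0, -0.2856, -0.2856, -0.2856, -0.2856, -0.2856, -0.2856, -0.2856, -0.2856, -0.2856, -0.2856, -0.2856]
  hand: [-1, -1, -1, -1, -1, 1, 1, 1, 1, 1, 1, 1, 1, 1, 1, 1]

```text
clock: 12.85
tool_pos: [0.4624, -0.1015, 0.2149]
orientation: [-0.0, 0.778, 0.628, -0.0]
wrist_force: [-0.3, -0.1, 0.5]
opening: 0.0855
gripper_force: 0.0
```

Call:
jog_arm:
  xyz:
    - [0.152, 0, 0]
    - [0.152, 0, 0]
    - [0.152, 0, 0]
    - [0.152, 0, 0]
    - [0.152, 0, 0]
    - [0.152, -0.05, 0]
    - [0.152, -0.05, 0]
    - [0.152, -0.05, 0]
    - [0.152, -0.027, 0]
    - [0, 0, 0]
    - [0, 0, 0]
  roll: [0, 0, 0, 0, 0, 0, 0, 0, 0, 0, 0]
  hand: [1, 1, 1, 1, 1, 1, 1, 1, 1, 1, 1]

```text
clock: 13.95
tool_pos: [0.499, 0.3113, 0.2145]
orientation: [0.0, 0.779, 0.627, -0.001]
wrist_force: [-1.0, 0.1, 0.3]
opening: 0.0854
gripper_force: 0.0
```

Run:
```python
from h import *
w=monitor.sense();c=cams.calibration('wrist');i=cams.camera('wrist');t=cams.camera('top');s=cams.camera('scene')
print(w['clock'],w['tool_pos'],w['orientation'],w['opening'])
cw,ct,cs=c,cams.calibration('top'),cams.calibration('scene')
for n,im in(('w5',i),('t5',t),('s5',s)):cv2.imwrite(f'pics/{n}.png',im)
def blob(im,lo,hi,box=None):
    hsv=cv2.cvtColor(im,cv2.COLOR_BGR2HSV);m=cv2.inRange(hsv,lo,hi)
    if lo[0]==0: m|=cv2.inRange(hsv,(174,150,60),(180,255,255))
    if box: k=np.zeros_like(m);x0,x1,y0,y1=box;k[y0:y1,x0:x1]=m[y0:y1,x0:x1];m=k
    cs_=cv2.findContours(m,0,2)[0]; return max(cs_,key=cv2.contourArea)
r=blob(i,(0,150,60),(7,255,255));e,rad=cv2.minEnclosingCircle(r);print('red',e,rad,cv2.boundingRect(r))
P=plane(cw,e,.042);print('timer',P,rot(w['orientation']).inv().apply(P-w['tool_pos']))
for n,im,cc,b in(('top',t,ct,(270,350,180,270)),('scene',s,cs,(230,380,190,300))):
    o=blob(im,(8,150,150),(20,255,255),b);q=cv2.minAreaRect(o);bx=cv2.boxPoints(q)
    V=np.array([plane(cc,p,.038)[:2] for p in bx]);print(n,q,V.round(4).tolist(),V.mean(0))
```

```text
13.95 [0.49902866 0.31132188 0.21454305] [ 5.20940147e-05  7.79150067e-01  6.26837106e-01 -6.42737661e-04] 0.08540625176611964
red (275.5, 121.09677124023438) 31.57951545715332 (245, 90, 61, 63)
timer [0.50915061 0.37531552 0.042     ] [ 0.0648607  -0.00369212  0.17247667]Traceback (most recent call last):
  File "<stdin>", line 14, in <module>
  File "<stdin>", line 10, in blob
ValueError: max() iterable argument is empty
```

View pics/w5.png

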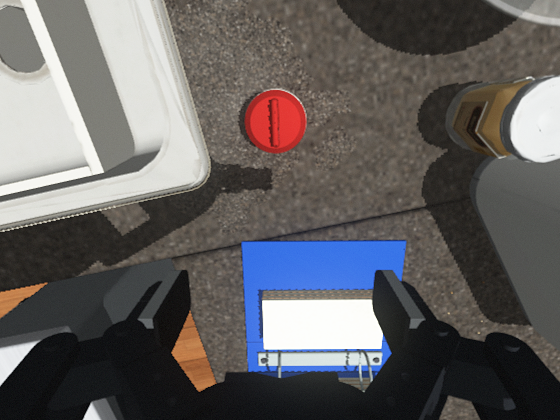

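The wrist view shows the timer's red top at (275,121), its grip bar along the tool's x and the sink rim about 75 px to the left. I move over it, descend and grip the drum.

Call:
jog_arm:
  xyz:
    - [0.108, -0.006, 0]
    - [0.109, -0.006, 0]
    - [0, 0, 0.13]
    - [0, 0, 0.13]
    - [0, 0, 0.13]
    - [0, 0, 0.13]
    - [0, 0, 0.06]
    - [0, 0, 0.05]
    - [0, 0, 0.03]
    - [0, 0, 0.028]
    - [0, 0, 0]
    - [0, 0, 0]
    - [0, 0, 0]
    - [0, 0, 0]
    - [0, 0, 0]
  roll: [0, 0, 0, 0, 0, 0, 0, 0, 0, 0, 0, 0, 0, 0, 0]
  hand: [1, 1, 1, 1, 1, 1, 1, 1, 1, 1, 1, -1, -1, -1, -1]

```text
clock: 15.6
tool_pos: [0.5113, 0.3757, 0.0105]
orientation: [0.0, 0.78, 0.626, 0.002]
wrist_force: [-0.8, -1.2, 6.3]
opening: 0.0602
gripper_force: 65.7
```

Run:
```python
from h import *
w=monitor.sense();print(w['clock'],w['tool_pos'],w['wrist_force'],w['opening'],w['gripper_force'])
t,s=[cv2.imread(f'pics/{n}5.png') for n in'ts'];w4=cv2.imread('pics/w4.png')
for n,im in(('top',t),('scene',s),('top4',cv2.imread('pics/t4.png')),('scene4',cv2.imread('pics/s4.png'))):
    hsv=cv2.cvtColor(im,cv2.COLOR_BGR2HSV);m=cv2.inRange(hsv,(8,120,120),(22,255,255));m[:190]=0;m[300:]=0;m[:,:220]=0;m[:,390:]=0
    c=cams.calibration(n.strip('4'))
    for k in cv2.findContours(m,0,2)[0]:
        if cv2.contourArea(k)>100:
            V=np.array([plane(c,p,.038)[:2] for p in cv2.boxPoints(cv2.minAreaRect(k))]);print(n,cv2.contourArea(k),cv2.boundingRect(k),V.round(4).tolist(),V.mean(0))
```

```text
15.6 [0.51125484 0.37573802 0.01047103] [-0.7930946  -1.22834782  6.25462066] 0.06019328129145206 65.65857480978593
scene 806.5 (280, 225, 24, 38) [[0.5624, -0.0014], [0.5509, -0.0705], [0.3951, -0.0325], [0.4059, 0.0306]] [ 0.47857311 -0.0184501 ]
top4 767.5 (289, 203, 34, 45) [[0.5615, -0.003], [0.5548, -0.0703], [0.3983, -0.0337], [0.4059, 0.0298]] [ 0.4801271  -0.01927824]
scene4 821.5 (280, 225, 25, 38) [[0.5624, -0.0014], [0.5504, -0.0735], [0.3946, -0.0352], [0.4059, 0.0306]] [ 0.47832984 -0.01988863]
```

The timer is held (60 mm, 66 N). I lift it, then check its position in the hand and the panel centre.

Call:
jog_arm:
  xyz:
    - [0, 0, -0.05]
    - [0, 0, -0.1]
    - [0, 0, -0.13]
    - [0, 0, -0.13]
    - [0, 0, -0.05]
    - [0, 0, 0]
    - [0, 0, 0]
  roll: [0, 0, 0, 0, 0, 0, 0]
  hand: [-1, -1, -1, -1, -1, -1, -1]

```text
clock: 16.3
tool_pos: [0.509, 0.3743, 0.1445]
orientation: [-0.0, 0.78, 0.626, -0.001]
wrist_force: [-0.5, -0.6, -3.4]
opening: 0.0606
gripper_force: 65.8
```

Run:
```python
from h import *
w=monitor.sense();c=cams.calibration('wrist');T=rot(w['orientation'])
i=cams.camera('wrist')
print(w['clock'],w['tool_pos'],w['orientation'],w['opening'],w['wrist_force'])
rel=T.inv().apply(c['position']-w['tool_pos']);Rrel=T.inv()*rot(c['rotation'])
T4=rot([0.001,0.994,-0.109,0.004]);p4=np.array([0.46508,-0.10299,0.19418])
q=(T4*Rrel).as_quat();c4=dict(c,position=p4+T4.apply(rel),rotation=np.array([q[3],*q[:3]]))
im=cv2.imread('pics/w4.png');hsv=cv2.cvtColor(im,cv2.COLOR_BGR2HSV);m=cv2.inRange(hsv,(8,120,120),(22,255,255));m[290:]=0
k=max(cv2.findContours(m,0,2)[0],key=cv2.contourArea);V=cv2.approxPolyDP(k,8,True)[:,0]
for p in V: print(p,plane(c4,p,.038).round(4))
hsv=cv2.cvtColor(i,cv2.COLOR_BGR2HSV);m=cv2.inRange(hsv,(0,150,40),(7,255,255))|cv2.inRange(hsv,(174,150,40),(180,255,255))
k=max(cv2.findContours(m,0,2)[0],key=cv2.contourArea);bb=cv2.boundingRect(k);print('red',bb)
zt=w['tool_pos'][2]-.0105+.043
P=plane(c,(bb[0]+bb[2]/2,bb[1]),zt);print('front edge of red top, tool',T.inv().apply(P-w['tool_pos']))
cv2.imwrite('pics/w6.png',i)
```

```text
16.3 [0.50902495 0.37429292 0.14452458] [-2.64307512e-04  7.79892664e-01  6.25911518e-01 -1.46088574e-03] 0.060605360032926235 [-0.52454784 -0.58582015 -3.36332662]
[144 109] [ 0.567  -0.0014  0.038 ]
[166 270] [0.4085 0.032  0.038 ]
[231 265] [ 0.3993 -0.0364  0.038 ]
[221 108] [ 0.5528 -0.0691  0.038 ]
red (211, 231, 141, 143)
front edge of red top, tool [ 0.03558662  0.00171714 -0.03257331]
```

View pics/w6.png

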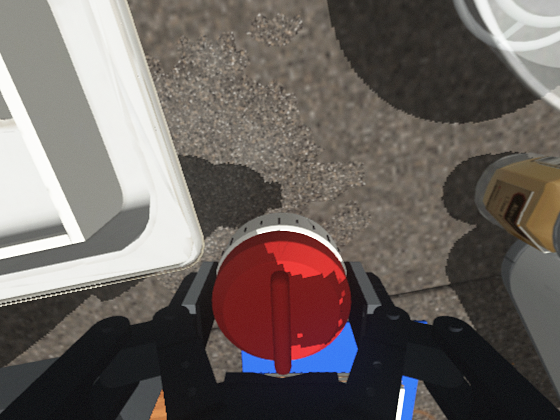

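The timer is held upright in the hand, red top centre about (281,297), roughly 4 mm ahead of the tool axis. The orange print's centre comes out at (0.480, -0.019) from three views. I carry the timer over there.

Call:
jog_arm:
  xyz:
    - [-0.145, 0.021, 0]
    - [-0.145, 0.021, 0]
    - [-0.145, 0.021, 0]
    - [-0.145, 0.021, 0]
    - [-0.145, 0.021, 0]
    - [-0.145, 0.021, 0]
    - [-0.145, 0.021, 0]
    - [-0.145, 0.021, 0]
    - [-0.1, 0.021, 0]
    - [-0.046, 0, 0]
    - [0, 0, 0]
    - [0, 0, 0]
  roll: [0, 0, 0, 0, 0, 0, 0, 0, 0, 0, 0, 0]
  hand: [-1, -1, -1, -1, -1, -1, -1, -1, -1, -1, -1, -1]

```text
clock: 17.55
tool_pos: [0.4798, -0.0191, 0.1451]
orientation: [-0.001, 0.78, 0.626, -0.001]
wrist_force: [-1.0, 0.9, -2.5]
opening: 0.06
gripper_force: 65.7
```

Call:
jog_arm:
  xyz:
    - [-0.006, 0, 0.08]
    - [0, 0, 0.08]
    - [0, 0, 0.07]
    - [0, 0, 0.05]
    - [0, 0, 0.015]
    - [0, 0, 0.01]
    - [0, 0, 0.008]
    - [0, 0, 0]
  roll: [0, 0, 0, 0, 0, 0, 0, 0]
  hand: [-1, -1, -1, -1, -1, -1, -1, -1]

```text
clock: 18.35
tool_pos: [0.4808, -0.0214, 0.0531]
orientation: [0.0, 0.78, 0.626, 0.0]
wrist_force: [-0.6, 0.0, -2.7]
opening: 0.0601
gripper_force: 65.7
```

Call:
jog_arm:
  xyz:
    - [0, 0, 0.006]
    - [0, 0, 0.006]
    - [0, 0, 0.004]
    - [0, 0, 0]
  roll: [0, 0, 0, 0]
  hand: [-1, -1, -1, -1]

```text
clock: 18.75
tool_pos: [0.4806, -0.0218, 0.0484]
orientation: [0.0, 0.78, 0.626, 0.0]
wrist_force: [-2.2, 0.7, 2.3]
opening: 0.0602
gripper_force: 66.3
```

Call:
jog_arm:
  xyz:
    - [0, 0, 0]
    - [0, 0, 0]
    - [0, 0, 0]
    - [0, 0, 0]
    - [0, 0, 0]
    - [0, 0, -0.04]
    - [0, 0, -0.1]
    - [0, 0, -0.13]
    - [0, 0, -0.13]
    - [0, 0, -0.13]
    - [-0.12, 0, -0.05]
    - [-0.12, 0, 0]
    - [-0.12, 0, 0]
    - [-0.12, 0, 0]
    - [0, 0, 0]
    - [0, 0, 0]
  roll: [0, 0, 0, 0, 0, 0, 0, 0, 0, 0, 0, 0, 0, 0, 0, 0]
  hand: [0.7, 1, 1, 1, 1, 1, 1, 1, 1, 1, 1, 1, 1, 1, 1, 1]

```text
clock: 20.35
tool_pos: [0.449, -0.1626, 0.2224]
orientation: [0.0, 0.781, 0.625, 0.0]
wrist_force: [-0.2, 0.0, -0.6]
opening: 0.0853
gripper_force: 0.0
```

Run:
```python
from h import *
w=monitor.sense();c=cams.calibration('wrist');i=cams.camera('wrist');t=cams.camera('top')
print(w['clock'],w['tool_pos'],w['wrist_force'])
hsv=cv2.cvtColor(i,cv2.COLOR_BGR2HSV);m=cv2.inRange(hsv,(0,150,40),(6,255,255))|cv2.inRange(hsv,(174,150,40),(180,255,255))
k=max(cv2.findContours(m,0,2)[0],key=cv2.contourArea);e,r=cv2.minEnclosingCircle(k);print(e,r,plane(c,e,.038+.042))
cv2.imwrite('pics/m7.png',np.hstack([cv2.resize(i,(400,300)),cv2.resize(t[180:300,180:340],(400,300))]))
```

```text
20.35 [ 0.44897412 -0.16260152  0.22240661] [-0.22241921  0.01694033 -0.59468869]
(280.85284423828125, 23.434595108032227) 39.78225326538086 [ 0.48126942 -0.02529087  0.08      ]
```

View pics/m7.png

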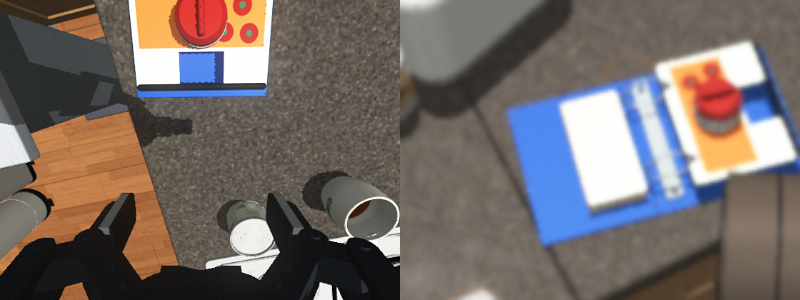

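The timer stands upright on the orange panel. In the left half its foot, near (205,47), is close to the print's edge on the hole side. I move the camera back over it and measure the margins numerically.

Call:
jog_arm:
  xyz:
    - [0.1, 0, 0]
    - [0.1, 0, 0]
    - [0, 0, 0]
    - [0, 0, 0]
    - [0, 0, 0]
  roll: [0, 0, 0, 0, 0]
  hand: [1, 1, 1, 1, 1]

```text
clock: 20.95
tool_pos: [0.4621, -0.1035, 0.2218]
orientation: [0.0, 0.78, 0.626, -0.0]
wrist_force: [-0.5, -0.0, 0.1]
opening: 0.0856
gripper_force: 0.0
```

Run:
```python
from h import *
w=monitor.sense();c=cams.calibration('wrist');i=cams.camera('wrist');cv2.imwrite('pics/w8.png',i)
hsv=cv2.cvtColor(i,cv2.COLOR_BGR2HSV);m=cv2.inRange(hsv,(0,150,40),(6,255,255))|cv2.inRange(hsv,(174,150,40),(180,255,255))
k=max(cv2.findContours(m,0,2)[0],key=cv2.contourArea);e,r=cv2.minEnclosingCircle(k);print(e,r,cv2.boundingRect(k))
yw=-.215;ex=np.array([np.cos(yw),np.sin(yw)]);ey=np.array([-ex[1],ex[0]]);C=np.array([.4960,.0535])
b=lambda P:np.array([(P[:2]-C)@ex,(P[:2]-C)@ey]).round(4)
print('timer',b(plane(c,e,.0805)))
o=cv2.inRange(hsv,(9,120,120),(22,255,255));ys,xs=np.nonzero(o)
pts=np.array([b(plane(c,p,.038)) for p in zip(xs[::7],ys[::7])])
for lo in np.arange(-.08,.08,.02):
    s=pts[(pts[:,0]>=lo)&(pts[:,0]<lo+.02)]
    if len(s)>20: print(lo.round(3),np.percentile(s[:,1],[.5,99.5]).round(4),len(s))
# dark bar & leaf white edges on a line clear of the timer
for bx in(-.075,.075):
    L=[]
    for y in np.arange(-.18,-.01,.002):
        X=np.r_[C+ex*bx+ey*y,.038];u,v=proj(c,X).round().astype(int)
        L.append((round(y,3),tuple(int(a) for a in hsv[v,u]) if 0<=u<560 and 0<=v<420 else None))
    q=[(a,'K' if h and h[2]<60 else 'B' if h and 100<h[0]<130 and h[1]>120 else 'O' if h and 8<h[0]<23 and h[1]>120 else 'W' if h and h[1]<60 and h[2]>150 else '.') for a,h in L]
    print(bx,''.join(z for _,z in q))
```

```text
(286.5737609863281, 100.90265655517578) 39.82465744018555 (247, 64, 77, 73)
timer [ 0.0069 -0.0778]
-0.08 [-0.4203 -0.0385] 356
-0.06 [-0.4081 -0.0386] 238
-0.04 [-0.1069 -0.0386] 160
-0.02 [-0.1067 -0.0386] 35
0.0 [-0.0463 -0.0387] 25
0.02 [-0.106  -0.0379] 102
0.04 [-0.1061 -0.038 ] 133
0.06 [-0.1061 -0.038 ] 156
-0.075 .KKKKKK.B.KKK.WWWWWWWWWWWWWWWWWWWWWW.OOOOOOOOOOOOOOOOOOOOOOOOOOOOOOOOOOWWWWWWWWBBB.WW
0.075 ........BBK..KWWWWWWWWWWWWWWWWWWWWWWWOOOOO......OOOOOOOOOOOOOOOOOOOOOOOOWWWWWWWBBB.WW
```

The print runs from y = -0.038 to -0.1065 in binder coordinates, while the timer's centre is at -0.078, so its foot overhangs the print by about 3 mm. I'll re-grip it, lift slightly, move it 5 mm towards the rings and set it down.

Call:
jog_arm:
  xyz:
    - [0.14, 0.004, 0]
    - [0.14, 0.005, 0]
    - [0, 0, 0.13]
    - [0, 0, 0.13]
    - [0, 0, 0.13]
    - [0, 0, 0.1]
    - [0, 0, 0.05]
    - [0, 0, 0.036]
    - [0, 0, 0]
    - [0, 0, 0]
    - [0, 0, 0]
    - [0, 0, 0]
    - [0, 0, 0]
  roll: [0, 0, 0, 0, 0, 0, 0, 0, 0, 0, 0, 0, 0]
  hand: [1, 1, 1, 1, 1, 1, 1, 1, 1, -1, -1, -1, -1]

```text
clock: 22.3
tool_pos: [0.4841, -0.0226, 0.051]
orientation: [0.001, 0.78, 0.626, 0.001]
wrist_force: [-1.6, -0.7, 5.6]
opening: 0.0597
gripper_force: 64.6
```

Call:
jog_arm:
  xyz:
    - [0, 0, -0.02]
    - [0, 0, -0.02]
    - [0, 0, 0]
    - [0.018, 0, 0]
    - [0, 0, 0]
    - [0, 0, 0.016]
    - [0, 0, 0.016]
    - [0, 0, 0]
  roll: [0, 0, 0, 0, 0, 0, 0, 0]
  hand: [-1, -1, -1, -1, -1, -1, -1, -1]

```text
clock: 23.1
tool_pos: [0.4841, -0.0169, 0.0511]
orientation: [-0.0, 0.78, 0.626, -0.0]
wrist_force: [-0.7, 0.8, -0.2]
opening: 0.06
gripper_force: 65.2
```

Call:
jog_arm:
  xyz:
    - [0, 0, 0.004]
    - [0, 0, 0]
  roll: [0, 0]
  hand: [-1, -1]

```text
clock: 23.3
tool_pos: [0.4842, -0.0169, 0.051]
orientation: [-0.0, 0.78, 0.626, -0.0]
wrist_force: [-4.5, 1.1, 7.6]
opening: 0.0601
gripper_force: 66.3
```

Call:
jog_arm:
  xyz:
    - [0, 0, 0]
    - [0, 0, 0]
    - [0, 0, 0]
    - [0, 0, 0]
    - [0, 0, 0]
    - [0, 0, -0.04]
    - [0, 0, -0.1]
    - [0, 0, -0.13]
    - [0, 0, -0.13]
    - [0, 0, -0.13]
    - [-0.14, 0, -0.05]
    - [-0.14, 0, 0]
    - [0, 0, 0]
    - [0, 0, 0]
    - [0, 0, 0]
  roll: [0, 0, 0, 0, 0, 0, 0, 0, 0, 0, 0, 0, 0, 0, 0]
  hand: [0.7, 1, 1, 1, 1, 1, 1, 1, 1, 1, 1, 1, 1, 1, 1]

```text
clock: 24.8
tool_pos: [0.4658, -0.0984, 0.2242]
orientation: [-0.0, 0.78, 0.626, 0.0]
wrist_force: [-0.2, 0.1, 0.1]
opening: 0.0854
gripper_force: 0.0
```

Run:
```python
from h import *
w=monitor.sense();c=cams.calibration('wrist');i=cams.camera('wrist');cv2.imwrite('pics/w9.png',i)
print(w['clock'],w['tool_pos'],w['wrist_force'])
hsv=cv2.cvtColor(i,cv2.COLOR_BGR2HSV);m=cv2.inRange(hsv,(0,150,40),(6,255,255))|cv2.inRange(hsv,(174,150,40),(180,255,255))
k=max(cv2.findContours(m,0,2)[0],key=cv2.contourArea);e,r=cv2.minEnclosingCircle(k);print(e,r,cv2.boundingRect(k))
yw=-.215;ex=np.array([np.cos(yw),np.sin(yw)]);ey=np.array([-ex[1],ex[0]]);C=np.array([.4960,.0535])
b=lambda P:np.array([(P[:2]-C)@ex,(P[:2]-C)@ey]).round(4)
print('timer',b(plane(c,e,.0805)))
o=cv2.inRange(hsv,(9,120,120),(22,255,255));o[300:]=0;ys,xs=np.nonzero(o)
pts=np.array([b(plane(c,p,.038)) for p in zip(xs[::3],ys[::3])])
for lo in np.arange(-.06,.08,.01):
    s=pts[(pts[:,0]>=lo)&(pts[:,0]<lo+.01)]
    if len(s)>5: print(lo.round(3),np.percentile(s[:,1],[1,99]).round(4),len(s))
```

```text
24.8 [ 0.46578076 -0.0983528   0.22417699] [-0.23149196  0.11144903  0.08266227]
(286.78521728515625, 101.5221176147461) 39.86240005493164 (247, 65, 74, 72)
timer [ 0.0096 -0.0723]
-0.06 [-0.1063 -0.0391] 257
-0.05 [-0.1064 -0.0383] 252
-0.04 [-0.107  -0.0387] 257
-0.03 [-0.107  -0.0383] 153
-0.02 [-0.107  -0.0383] 52
-0.01 [-0.1068 -0.0384] 19
0.0 [-0.1061 -0.0384] 7
0.01 [-0.1061 -0.0384] 18
0.02 [-0.1062 -0.0385] 53
0.03 [-0.1062 -0.0377] 108
0.04 [-0.1062 -0.0377] 190
0.05 [-0.1062 -0.0377] 128
0.06 [-0.1063 -0.0377] 144
0.07 [-0.1061 -0.0379] 219
0.08 [-0.1043 -0.0378] 98
```

The timer is now centred at y = -0.0723, against a print centre of -0.0723. Orange is visible on both sides of it, the arm is clear, and I hand the job in.

```bash
python3 -c "
from rig import workorder
print(workorder.sign_off())"
```

```text
the job is handed in; nothing more can be done
None
```

The job is handed in at about 25 s: the leaf lies flat with its orange face up, and the timer stands upright, centred on the orange panel, with the robot clear; the tin, mug and jar weren't touched, but I viewed 11 pictures, one over the limit of 10.

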